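Load the instrument case and fold its lid stay to close it

ROBOT

A 7-joint arm with a two-finger parallel gripper is mounted at the origin on a cart in front of the work surface, level with it; the furniture and walls round the work are solid. World frame = base frame: x ahead of the robot, y to its left, z up, the work surface at z = 0. Lengths are in mm, angles in degrees, forces in N, time in s.
With the tool pointing down it reaches from about 425 to 950 mm from the base axis. Payload 16.7 kg.
Tool frame: the origin (TCP) lies on the centre line of the jaws, within the pads' length; the fingertips stand 8 mm ahead of it and the grasp point (between the pads) lies 11 mm behind it; z points along the fingers, y is the line along which they close (so a half turn about z gives the same grasp; the last joint's range is limited). The gripper opens to 94 mm and grips with 3 to 60 N. Pads are 16 mm wide; open, the fingers measure 119 mm over their backs; the gripper's body (75 mm by 177 mm) begins 78 mm behind the grasp point.
Start: joints at [58.7, 24.414, 4.234, 92.017, -1.954, 63.644, -3.845], TCP at [260.833, -622.528, 213.467] pointing down, gripper open.
Joint ranges: [-163.25, 163.25], [-28.42, 122.38], [-70.27, 78.77], [12.13, 141.07], [-58.53, 238.53], [9.26, 117.41], [-156.51, 156.51]. Speed limits (degrees/s): [108.29, 108.29, 136.94, 136.94, 172.46, 172.46, 172.46].

INTERFACE

Orientations are given as [roll, pitch, yaw] about the fixed x, y, z axes, in that order (R = Rz(yaw) Ry(pitch) Rx(roll)).
In Python, from plant import bot gives the robot as it stands. The module is installed in compiled form; this text tells all that it offers.
- The arm moves only by the tool step_arm, never from a script. Its argument "targets" is a list of rows, each a list of 3 entries, a list of its own where there are three numbers: the opening, from 0 (shut) to 1 (fully open), then the shift along the tool's x, y, z in mm, then the turn about the tool's z in rad. In form: [[grip, [tx, ty, tz], twist], ...]. A call has exactly 8 rows; each row shifts and turns the commanded pose from where the row before left it, along the tool's axes as they then stand; what a row does not reach is not made up. A row lasts 1/8 s, in which the tool goes at most 62.5 mm and 10.7 degrees, less where a joint would pass 70% of its speed; a pose out of reach is approached as far as the arm can. A call is refused whole if a number of a shift passes 62.5 or a number of a turn 0.188, either way. A call with a gripper value outside its range is refused whole. The fingers move at their own pace and stop on an object; "squeeze" is the grip in N (left out, the last holds). Time passes only in rows, so rows that do not move let the fingers close, or fill a call up. It gives the time, the measured TCP pose, the force, the opening and the grip force at its end, in the units of the state.
- bot.state(): the state, without advancing time (a new reading comes with each control period).
- bot.grab_frame(name): name is "scene" or "top" or "wrist"; returns (picture, depth): 480x640x3 uint8, red, green, blue; 480x640 float32, mm along the optical axis (not along the pixel's ray), 0 where there is no reading.
- bot.get_calibration(name): a dict with "intrinsics" (3x3 intrinsics, pixels), "position" and "attitude" of the camera in the world. Camera axes: x right, y down, z forward; pixel columns grow to the right and rows downward; lengths in mm; the calibration is good to about 2 mm. A picture is of the moment at which its call begins: read the wrist's pose just before it. get_calibration takes no time and is no camera call; for the wrist camera it gives the pose at the moment of the call.
- bot.hand_in(): hands the job in; it is judged then, once.
The state is a dict: "t": time; "qpos": joint angles; "qvel": joint speeds; "effort": joint torques, N m; "position": TCP position; "ee_rot": TCP orientation; "wrist_force": force on the tool from outside, world axes, zero at the start; "moment": the same for the moment, N m; "width": opening from 0.0 (shut) to 1.0 (fully open); "grasp_force": force on a finger pad.
Only numpy, scipy, OpenCV 4.12 (cv2) and the standard library are available. Lean on these libraries where they do the work, as an engineer would, in place of code of your own. Each camera call takes 0.05 s, during which the arm holds its last target. There are 200 camera calls.

TASK

Put the small carton away in the grey case: raise the lid until its folding stay snaps past straight and holds the lid up by itself, let go, stand the carton upright on the floor of the case, then push the red knob on the knee of the stay back through straight and lower the lid until it is fully shut. Raise and handle the lid gently, so that the foot of the stay is not dragged along its slot, do not let the lid drop shut, and leave the beaker, dropper bottle and petri dish where they are.

Things in the scene. Friction and masses are not known exactly. Their poses are not given: they have to be found in the camera images.
- case: Grey case with dark floor lining, fixed to the bench. Outside 190 mm along its x (front to back), 260 mm along y, 90 mm high without lid; walls 6 mm, inner floor 13 mm above the bench. Origin: centre of its underside. -x is the front (handle, roughly towards the robot), +x carries the hinge, the stay is outside its -y wall.
- lid_hinge (a point): Middle of the lid's hinge line: 95 mm behind the case's centre (case +x), 90 mm above the bench. The line runs along the case's y.
- lid (a joint): Lid angle about lid_hinge: 0 shut (level, 14 mm thick plate on the rim), grows as it rises. The stay stops it somewhere from 1.24 to 1.43 rad, different each time: find it by feel. Unlocked, hinge friction holds it still above about 1.0 rad; let go well below that it falls shut. Lid about 0.5 kg; lifting it at the handle takes about 3 N.
- handle (a point): Middle of the lid's round steel bar handle, 10 mm thick, 110 mm long along case y, 45 mm in front of the lid's front edge, on posts at both ends. 235 mm from lid_hinge, 97 mm above the bench when shut, about 320 mm when raised. 40 mm free behind it. The bar turns between pads that pinch it from above (closing along case x), so the gripper can point down all through the swing.
- stay_upper (a joint): Knee angle of the folding stay (two flat steel links): about 0 folded (lid shut), 2.59 rad straight, stop at 2.94 past straight. A weak spring pulls it past straight. Lid raised to its stop: links straight and tight; on relaxing the pull the knee goes past straight (to about 2.8, locked) and the lid rests a few degrees lower. Pushed back to 2.0 or less it stays folded when let go.
- knob (a point): Middle of the red round knob at the knee of the stay, 16 mm thick, 34 mm long along case y, its middle 55 mm outside the case's -y wall. Locked, it is about 120 to 140 mm above the bench. To unlock push it to case +x and slightly down: about 15 mm brings the knee straight, lifting the lid slightly, 25 to 35 mm more folds it safely; takes about 3 to 7 N.
- clamp (a point): Brass bolt of the clamped foot of the stay, in an upright slot on the case's -y wall; set up to 6 mm higher or lower each time. The clamp holds against about 15 N of pull or push at the handle and slips along the slot beyond that: pulling on past the lid's highest angle, or forcing the locked lid down, drags it.
- carton: Small white and ochre folding carton standing on the bench left of the case, 26 mm along its x, 60 mm along its y, 70 mm high, 60 g; origin: centre of its underside. Grip it across its 26 mm.
- beaker: Bystander: clear glass beaker 54 mm across, 69 mm high; origin centre of underside.
- dropper_bottle: Bystander: dropper bottle 37 mm across, 133 mm high; origin centre of underside.
- petri_dish: Bystander: flat clear petri dish 91 mm across, 15 mm high; origin centre of underside.

How it is judged:
By the outcome, as a careful person would: the job done as asked, in the order asked, and still so for the second after the job is handed in, with the robot touching nothing.
It also fails if it takes over 72 s, if anything falls off the work surface, if the arm or the gripper's body presses on something with over 40 N, if the wrist force passes 120 N, or if a joint passes its speed limit or range.

## Working session

There is one attempt and no reset: what is moved stays moved. The work goes in short steps, Python scripts to look and compute and a tool call to move; the robot and the scene stay as the last step left them, time stands still between calls to the robot, and variables do not carry over. Pictures are saved under pics/ and viewed, at most 10 in all, crops included, and the job is handed in when it is done.

Besides the shell and the picture viewer there is one more tool, called after "Emit:" as name(argument=value, ...) on one line, values as JSON. step_arm: Moves the arm, as the interface text tells. Its arguments: {"type":"object","properties":{"targets":{"type":"array"},"squeeze":{"type":"number"}},"required":["targets"]}

```bash
mkdir -p pics; cat > h.py <<'E'
import numpy as np, cv2
from plant import bot
from scipy.spatial.transform import Rotation as R
def cal(n):
    c=bot.get_calibration(n); return np.array(c["intrinsics"]),np.array(c["position"]),c["attitude"]
E
python3 - <<'E'
from h import *
s=bot.state(); print(s)
for n in("scene","top"):
    print(bot.get_calibration(n))
    p,d=bot.grab_frame(n); np.savez(f"{n}.npz",p=p,d=d); cv2.imwrite(f"pics/{n}0.png",p[:,:,::-1])
E
```

```text
{'t': 0.0, 'qpos': array([58.69886413, 24.45040095,  4.2327803 , 92.0510951 , -1.95473094,
       63.64296594, -3.8450023 ]), 'qvel': array([-0.05834812,  0.08535257, -0.06291484, -0.0520456 , -0.02821467,
        0.11555439, -0.04958598]), 'effort': array([-1.75710447e-03, -9.35817719e+01,  3.66602026e+00, -4.54176307e+01,
       -4.88985563e-02,  2.03648343e-02,  1.09315563e-04]), 'position': array([ 260.67323917, -622.18352688,  212.77644863]), 'ee_rot': array([-1.79927931e+02,  5.13033546e-03,  2.27314443e+01]), 'wrist_force': array([-0.01133605, -0.5102294 , -0.76083067]), 'moment': array([0.02826047, 0.00564902, 0.00812814]), 'grasp_force': 0.0, 'width': 0.9995675874107706}
{'intrinsics': array([[552.40795412,   0.        , 326.30408312],
       [  0.        , 552.40795412, 246.30368897],
       [  0.        ,   0.        ,   1.        ]]), 'position': array([ 69.46353882, 997.05284689, 870.560361  ]), 'attitude': array([-122.82703394,   -0.39810928, -153.09114897])}
{'intrinsics': array([[478.95299308,   0.        , 323.17212494],
       [  0.        , 478.95299308, 232.99656449],
       [  0.        ,   0.        ,   1.        ]]), 'position': array([ 347.82247961,  -76.86608327, 1080.38817197]), 'attitude': array([-166.82787857,    0.17771049,  -88.41279389])}
```

View pics/scene0.png

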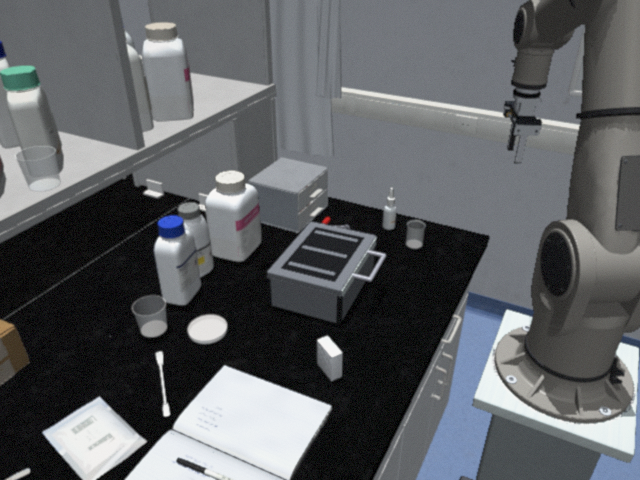

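View pics/top0.png

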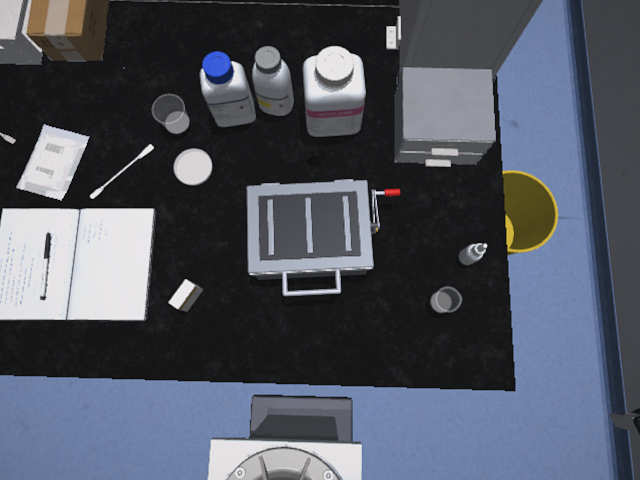

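The scene view shows the case with its handle towards the robot and the carton left of it. In the top view the lid corners are about (247,187), (369,181), (373,268), (248,274), the handle bar is at (285–340,291), the red knob at (393,192) and the carton at (185,294). The beaker and bottle sit right of the case at (446,300) and (473,253).

```bash
cat >> h.py <<'E'
def pts(n,p,d,c=None):
    K,t,a=c or cal(n); Rm=R.from_euler("xyz",a,degrees=True).as_matrix()
    v,u=np.mgrid[0:480,0:640]
    return (np.stack([(u-K[0,2])/K[0,0]*d,(v-K[1,2])/K[1,1]*d,d],-1))@Rm.T+t
def ray(n,uv,z,c=None):
    K,t,a=c or cal(n); r=R.from_euler("xyz",a,degrees=True).apply(np.linalg.inv(K)@[uv[0],uv[1],1]); return t+r*(z-t[2])/r[2]
def red(p):
    p=p.astype(int); return (p[...,0]>130)&(p[...,1]<80)&(p[...,2]<80)
E
python3 - <<'E'
from h import *
np.set_printoptions(precision=1,suppress=True)
f=np.load("top.npz");p,d=f["p"],f["d"];P=pts("top",p,d);ok=d>0
def box(m): 
    q=P[m]; r=cv2.minAreaRect(q[:,:2].astype(np.float32)); print(r,"z",np.median(q[:,2]),len(q))
v,u=np.mgrid[0:480,0:640]
def reg(a,b,c,e): return ok&(u>a)&(u<b)&(v>c)&(v<e)
Z=P[...,2]
print("bench z",np.median(Z[reg(200,240,320,360)]))
print("lid");box(reg(235,372,170,277)&(Z>96)&(Z<112))
print("carton");box(reg(160,212,272,320)&(Z>60)&(Z<80))
print("handle");box(reg(275,350,282,300)&(Z>80))
m=reg(250,450,150,240)&red(p);print("knob");box(m);print(P[m].mean(0))
for n,uv in [("hl",(285,292)),("hr",(340,290))]: print(n,ray("top",uv,100))
for n,r in [("beaker",(425,470,283,318)),("bottle",(455,492,237,270))]:
    m=reg(*r)&(Z>10); q=P[m]; print(n,np.median(q,0),q.min(0),q.max(0))
f=np.load("scene.npz");p2,d2=f["p"],f["d"];Q=pts("scene",p2,d2)
m=(d2>0)&red(p2)&(np.mgrid[0:480,0:640][0]>205)&(np.mgrid[0:480,0:640][0]<235)&(np.mgrid[0:480,0:640][1]>300);print("knob sc",Q[m].mean(0),m.sum())
m=(d2>0)&(Q[...,2]>60)&(Q[...,2]<80)&(abs(Q[...,0]-540)<600);m[:330]=0;m[390:]=0;m[:,:305]=0;m[:,350:]=0
q=Q[m];print("carton sc",cv2.minAreaRect(q[:,:2].astype(np.float32)),len(q))
m=(d2>0)&(Q[...,2]>95)&(Q[...,2]<112);m[:215]=0;m[320:]=0;m[:,:260]=0;m[:,385:]=0
q=Q[m];print("lid sc",cv2.minAreaRect(q[:,:2].astype(np.float32)),len(q))
E
```

```text
bench z 0.13706224529812516
lid
((587.5675659179688, -38.07826232910156), (211.2992706298828, 261.37939453125), 4.633406639099121) z 105.19999831245536 10933
carton
((445.6513671875, 226.75376892089844), (27.26620101928711, 60.19525909423828), 57.834354400634766) z 69.90134454274892 393
handle
((458.9867248535156, -47.704837799072266), (24.375953674316406, 119.1343002319336), 1.5684852600097656) z 101.19120906480782 345
knob
((678.4692993164062, -215.3093719482422), (11.768460273742676, 31.932151794433594), 1.2804874181747437) z 83.37704260661451 87
[ 677.9 -214.8   83.4]
hl [451.2   7.1 100. ]
hr [ 458.3 -105.2  100. ]
beaker [ 452.1 -342.6   49.2] [ 424.1 -363.7   10.1] [ 477.1 -307.8   73.1]
bottle [ 548.7 -387.2   70.2] [ 535.4 -411.    10.8] [ 571.8 -376.3  135.6]
knob sc [ 687.8 -230.2   74.7] 31
carton sc ((444.8092346191406, 229.5540313720703), (29.561521530151367, 62.3689079284668), 57.248836517333984) 340
lid sc ((569.466064453125, -44.73406982421875), (242.13818359375, 283.7770690917969), 4.094368934631348) 4958
```

```bash
cat >> h.py <<'E'
def plan(target,yaw,n,start=None,syaw=None):
    """straight line with turn about tool z, tool down; prints rows (local shift, twist)"""
    s=bot.state(); p=np.array(s["position"] if start is None else start,float); y=s["ee_rot"][2] if syaw is None else syaw
    dy=(yaw-y+180)%360-180; dp=(np.array(target)-p)/n
    for i in range(n):
        a=np.radians(y+dy*i/n); c,s_=np.cos(a),np.sin(a)
        print([[round(float(dp[0]*c+dp[1]*s_),1),round(float(dp[0]*s_-dp[1]*c),1),round(float(-dp[2]),1)],round(float(-np.radians(dy/n)),3)])
E
python3 - <<'E'
from h import *
np.set_printoptions(precision=1,suppress=True)
plan([455,-49,200],94,16,[260.8,-622.5,213.5],22.73)
f=np.load("top.npz");P=pts("top",f["p"],f["d"])
for uv in[(445,90),(445,130),(400,150),(440,163),(300,269),(335,100)]: print(uv,P[uv[1],uv[0]])
for uv in [(248,274),(373,268),(247,187),(369,181)]: print(ray("top",uv,100))
E
```

```text
[[25.0, -28.4, 0.8], -0.078]
[[27.2, -26.3, 0.8], -0.078]
[[29.1, -24.1, 0.8], -0.078]
[[30.9, -21.8, 0.8], -0.078]
[[32.5, -19.3, 0.8], -0.078]
[[33.9, -16.8, 0.8], -0.078]
[[35.1, -14.1, 0.8], -0.078]
[[36.1, -11.3, 0.8], -0.078]
[[36.9, -8.5, 0.8], -0.078]
[[37.4, -5.6, 0.8], -0.078]
[[37.7, -2.7, 0.8], -0.078]
[[37.8, 0.3, 0.8], -0.078]
[[37.7, 3.2, 0.8], -0.078]
[[37.3, 6.1, 0.8], -0.078]
[[36.8, 9.0, 0.8], -0.078]
[[35.9, 11.9, 0.8], -0.078]
(445, 90) [ 893.5 -323.1  138.9]
(445, 130) [ 800.1 -320.6  137.8]
(400, 150) [ 785.  -236.6   60.8]
(440, 163) [ 767.9 -334.1   31. ]
(300, 269) [499.1 -21.8 101.9]
(335, 100) [847.7 -84.9 167.7]
[486.1  85.1 100. ]
[ 505.6 -172.4  100. ]
[674.3  99.2 100. ]
[ 694.9 -163.1  100. ]
```

Emit:
step_arm(targets=[[1,[25,-28.4,0.8],-0.078],[1,[27.2,-26.3,0.8],-0.078],[1,[29.1,-24.1,0.8],-0.078],[1,[30.9,-21.8,0.8],-0.078],[1,[32.5,-19.3,0.8],-0.078],[1,[33.9,-16.8,0.8],-0.078],[1,[35.1,-14.1,0.8],-0.078],[1,[36.1,-11.3,0.8],-0.078]], squeeze=20)

```text
t: 1.1
position: [357.9, -334.4, 207.0]
ee_rot: [-180.0, -0.0, 58.7]
wrist_force: [0.7, -0.9, 0.1]
width: 1.0
grasp_force: 0.0
```

Emit:
step_arm(targets=[[1,[36.9,-8.5,0.8],-0.078],[1,[37.4,-5.6,0.8],-0.078],[1,[37.7,-2.7,0.8],-0.078],[1,[37.8,0.3,0.8],-0.078],[1,[37.7,3.2,0.8],-0.078],[1,[37.3,6.1,0.8],-0.078],[1,[36.8,9,0.8],-0.078],[1,[35.9,11.9,0.8],-0.085]])

```text
t: 2.1
position: [453.7, -47.1, 200.7]
ee_rot: [-180.0, 0.0, 94.9]
wrist_force: [0.7, 0.8, 0.1]
width: 0.997
grasp_force: 0.0
```

```bash
python3 - <<'E'
from h import *
np.set_printoptions(precision=1,suppress=True)
s=bot.state();print(s["t"],s["position"],s["ee_rot"],s["qpos"])
c=cal("wrist");p,d=bot.grab_frame("wrist");np.savez("w1.npz",p=p,d=d);cv2.imwrite("pics/w1.png",p[:,:,::-1])
print(c)
P=pts("wrist",p,d,c);Z=P[...,2]
m=(d>0)&(Z>93)&(Z<110)&(P[...,0]<475)&(P[...,0]>420)&(abs(P[...,1]+49)<90);q=P[m]
print(cv2.minAreaRect(q[:,:2].astype(np.float32)),q.mean(0),len(q),np.percentile(Z[m],[10,50,90]))
m2=m&(abs(P[...,1]+49)<35);q=P[m2];print(q.mean(0),q.min(0),q.max(0),np.polyfit(q[:,1],q[:,0],1))
E
```

```text
2.1 [453.7 -47.1 200.7] [-180.     0.    94.9] [ 24.6   6.3 -28.4 118.4   3.6  56.1  -0.7]
(array([[371.7,   0. , 315.2],
       [  0. , 371.7, 238.6],
       [  0. ,   0. ,   1. ]]), array([446.7,  21.7, 371.3]), array([166.2,  -0. ,   4.9]))
((463.86553955078125, -45.35480880737305), (30.900453567504883, 119.48526000976562), 4.421369552612305) [456.1 -38.6 100.2] 2653 [ 98.2 100.5 101.8]
[453.5 -47.8 100.2] [446.1 -83.9  95.4] [461.1 -14.1 103.1] [ -0.1 449.8]
```

Emit:
step_arm(targets=[[0.33,[-0.7,-0.2,15],0.008],[0.33,[0,0,15],0],[0.33,[0,0,15],0],[0.33,[0,0,15],0],[0.33,[0,0,10],0],[0.33,[0,0,0],0],[0.33,[0,0,0],0],[0.33,[0,0,0],0]])

```text
t: 3.15
position: [453.9, -49.6, 131.2]
ee_rot: [179.9, 0.0, 94.2]
wrist_force: [0.3, 0.4, -0.1]
width: 0.332
grasp_force: 0.0
```

Emit:
step_arm(targets=[[0.33,[1.5,0,15],0.003],[0.33,[0,0,15],0],[0.33,[0,0,15],0],[0,[0,0,0],0],[0,[0,0,0],0],[0,[0,0,0],0],[0,[0,0,0],0],[0,[0,0,0],0]], squeeze=15)

```text
t: 4.15
position: [454.5, -48.0, 86.3]
ee_rot: [179.9, 0.0, 94.0]
wrist_force: [4.8, 0.8, -2.7]
width: 0.099
grasp_force: 15.0
```

```bash
cat >> h.py <<'E'
CY=4.42; HX=np.array([np.cos(np.radians(CY)),np.sin(np.radians(CY))])
def arc(th0,ths,r=235.,phi0=None):
    """lid arc in the case x-z plane: rows along tool y (case x = sign*y) and z"""
    phi0=np.arctan2(7,235) if phi0 is None else phi0
    f=lambda t:(-r*np.cos(t+phi0),r*np.sin(t+phi0))
    a=f(th0)
    for t in ths:
        b=f(t); print(round(float(t),3),[0,round(b[0]-a[0],1),round(-(b[1]-a[1]),1)]); a=b
E
python3 - <<'E'
from h import *
s=bot.state();print(s["t"],s["position"],s["ee_rot"],s["wrist_force"],s["grasp_force"],s["width"])
arc(0,np.linspace(0,1.2,33)[1:]); print(); arc(1.2,np.arange(1.21,1.45,.01))
E
```

```text
4.15 [454.47973607 -48.01477948  86.31777702] [1.79868687e+02 2.41367994e-03 9.40083929e+01] [ 4.83977142  0.8214493  -2.66835092] 14.999362975358963 0.09928661300696999
0.037 [0, np.float64(0.4), np.float64(-8.8)]
0.075 [0, np.float64(0.8), np.float64(-8.8)]
0.112 [0, np.float64(1.1), np.float64(-8.7)]
0.15 [0, np.float64(1.4), np.float64(-8.7)]
0.188 [0, np.float64(1.7), np.float64(-8.6)]
0.225 [0, np.float64(2.1), np.float64(-8.6)]
0.263 [0, np.float64(2.4), np.float64(-8.5)]
0.3 [0, np.float64(2.7), np.float64(-8.4)]
0.337 [0, np.float64(3.0), np.float64(-8.3)]
0.375 [0, np.float64(3.3), np.float64(-8.2)]
0.412 [0, np.float64(3.6), np.float64(-8.0)]
0.45 [0, np.float64(3.9), np.float64(-7.9)]
0.487 [0, np.float64(4.2), np.float64(-7.7)]
0.525 [0, np.float64(4.5), np.float64(-7.6)]
0.562 [0, np.float64(4.8), np.float64(-7.4)]
0.6 [0, np.float64(5.1), np.float64(-7.2)]
0.637 [0, np.float64(5.3), np.float64(-7.0)]
0.675 [0, np.float64(5.6), np.float64(-6.8)]
0.713 [0, np.float64(5.8), np.float64(-6.6)]
0.75 [0, np.float64(6.1), np.float64(-6.4)]
0.787 [0, np.float64(6.3), np.float64
[... 852 characters left out ...]
.29 [0, np.float64(2.3), np.float64(-0.6)]
1.3 [0, np.float64(2.3), np.float64(-0.6)]
1.31 [0, np.float64(2.3), np.float64(-0.5)]
1.32 [0, np.float64(2.3), np.float64(-0.5)]
1.33 [0, np.float64(2.3), np.float64(-0.5)]
1.34 [0, np.float64(2.3), np.float64(-0.5)]
1.35 [0, np.float64(2.3), np.float64(-0.5)]
1.36 [0, np.float64(2.3), np.float64(-0.4)]
1.37 [0, np.float64(2.3), np.float64(-0.4)]
1.38 [0, np.float64(2.3), np.float64(-0.4)]
1.39 [0, np.float64(2.3), np.float64(-0.4)]
1.4 [0, np.float64(2.3), np.float64(-0.3)]
1.41 [0, np.float64(2.3), np.float64(-0.3)]
1.42 [0, np.float64(2.3), np.float64(-0.3)]
1.43 [0, np.float64(2.3), np.float64(-0.3)]
1.44 [0, np.float64(2.3), np.float64(-0.2)]
```

Emit:
step_arm(targets=[[0,[0,0.6,-8.8],0],[0,[0,0.9,-8.8],0],[0,[0,1.1,-8.7],0],[0,[0,1.4,-8.7],0],[0,[0,1.7,-8.6],0],[0,[0,2.1,-8.6],0],[0,[0,2.4,-8.5],0],[0,[0,2.7,-8.4],0]])

```text
t: 5.15
position: [467.7, -47.0, 155.7]
ee_rot: [179.8, -0.0, 94.0]
wrist_force: [10.4, 1.4, -7.0]
width: 0.1
grasp_force: 15.0
```

Emit:
step_arm(targets=[[0,[0,4.2,-8.2],0],[0,[0,4,-8.1],0],[0,[0,3.8,-8],0],[0,[0,3.9,-7.9],0],[0,[0,4.2,-7.7],0],[0,[0,4.5,-7.6],0],[0,[0,4.8,-7.4],0],[0,[0,5.1,-7.2],0]])

```text
t: 6.15
position: [499.2, -44.6, 217.0]
ee_rot: [-179.8, -0.0, 94.0]
wrist_force: [-10.8, 3.5, 3.8]
width: 0.098
grasp_force: 15.0
```

Emit:
step_arm(targets=[[0,[0,5,-7.2],0],[0,[0,5.2,-7],0],[0,[0,5.6,-6.7],0],[0,[0,5.9,-6.4],0],[0,[0,6.3,-6.1],0],[0,[0,6.5,-5.9],0],[0,[0,6.8,-5.7],0],[0,[0,7,-5.4],0]], squeeze=10)

```text
t: 7.15
position: [548.2, -41.0, 268.0]
ee_rot: [-179.9, -0.0, 94.0]
wrist_force: [-7.9, 2.5, 8.0]
width: 0.101
grasp_force: 10.0
```

Emit:
step_arm(targets=[[0,[0,6.6,-5.9],0],[0,[0,6.8,-5.6],0],[0,[0,7.2,-4.9],0],[0,[0,7.5,-4.5],0],[0,[0,7.8,-4],0],[0,[0,8,-3.7],0],[0,[0,8.1,-3.4],0],[0,[0,0,0],0]])

```text
t: 8.15
position: [601.4, -37.0, 299.5]
ee_rot: [180.0, -0.1, 94.0]
wrist_force: [-0.1, 4.6, -1.5]
width: 0.098
grasp_force: 10.0
```

Emit:
step_arm(targets=[[0,[0.4,2.2,-0.8],0],[0,[0,2.2,-0.8],0],[0,[0,2.2,-0.7],0],[0,[0,2.2,-0.7],0],[0,[0,2.2,-0.7],0],[0,[0,0,0],0],[0,[0,0,0],0],[0,[0,0,0],0]])

```text
t: 9.15
position: [611.8, -36.4, 303.3]
ee_rot: [180.0, -0.0, 94.0]
wrist_force: [-1.0, 5.6, 2.6]
width: 0.102
grasp_force: 10.0
```

```bash
python3 - <<'E'
from h import *
np.set_printoptions(precision=1,suppress=True)
s=bot.state();print(s["t"],s["position"],s["wrist_force"])
c=cal("top");p,d=bot.grab_frame("top");P=pts("top",p,d,c)
m=(d>0)&red(p)&(P[...,1]<-180)&(P[...,1]>-280)&(P[...,0]>450);print(P[m].mean(0),m.sum())
ys,xs=np.where(m);print(xs.mean(),ys.mean())
y,x=int(ys.mean()),int(xs.mean())
cv2.imwrite("pics/t2.png",cv2.resize(p[140:290,300:460,::-1],None,fx=4,fy=4,interpolation=cv2.INTER_CUBIC)[:600])
E
```

```text
9.15 [611.8 -36.4 303.3] [-1.   5.6  2.6]
[ 663.8 -216.3  113.1] 94
394.6595744680851 193.5
```

View pics/t2.png

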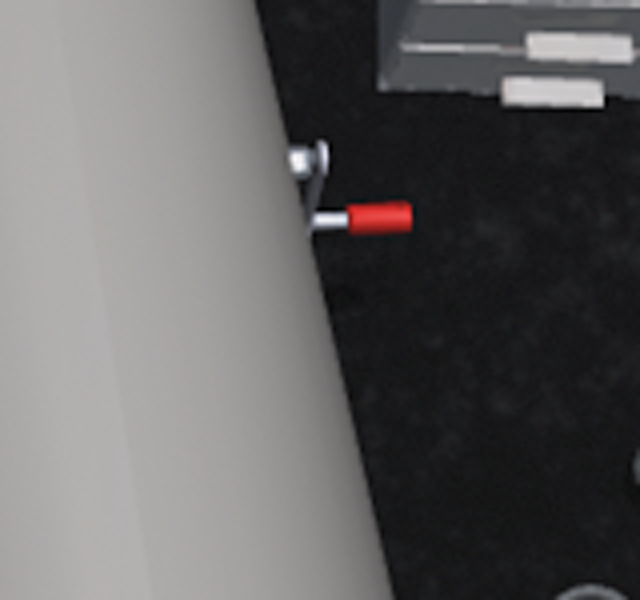

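The crop shows the red knob at top-image (395,193), about 106 mm high and not yet straight, and the silver lid pivot of the stay at (376,180). I'll keep raising in small steps and track the knob.

```bash
cat > knob.py <<'E'
from h import *
np.set_printoptions(precision=1,suppress=True)
s=bot.state();c=cal("top");p,d=bot.grab_frame("top");P=pts("top",p,d,c);np.savez("last.npz",p=p,d=d)
m=(d>0)&red(p)&(P[...,1]<-180)&(P[...,1]>-280)&(P[...,0]>450);print(s["t"],s["position"],s["wrist_force"],"knob",np.median(P[m],0),m.sum())
E
python3 - <<'E'
from h import *
np.set_printoptions(precision=1,suppress=True)
f=np.load("top.npz");P=pts("top",f["p"],f["d"])
for u,v in [(376,229),(376,225),(377,230),(376,200)]: print(f["p"][v,u],P[v,u])
E
```

```text
[185 154  79] [ 598.7 -182.6   59.6]
[ 98 101 112] [ 597.3 -178.4  100.4]
[158 131  69] [ 596.3 -184.8   60.1]
[169 171 185] [ 655.2 -179.2   91.2]
```

Emit:
step_arm(targets=[[0,[0.3,1.2,-0.4],0],[0,[0.3,1.2,-0.3],0],[0,[0,1.2,-0.3],0],[0,[0,1.2,-0.3],0],[0,[0,0,0],0],[0,[0,0,0],0],[0,[0,0,0],0],[0,[0,0,0],0]])

```text
t: 10.2
position: [616.7, -36.0, 304.8]
ee_rot: [180.0, 0.0, 94.0]
wrist_force: [-2.0, 2.8, 7.3]
width: 0.103
grasp_force: 10.0
```

```bash
python3 knob.py
```

```text
10.2 [616.7 -36.  304.8] [-2.   2.8  7.3] knob [ 662.4 -215.3  114. ] 101
```

Emit:
step_arm(targets=[[0,[0,2.2,-1],0],[0,[0,2.2,-1],0],[0,[0,2.3,-0.7],0],[0,[0,2.3,-0.6],0],[0,[0,2.3,-0.6],0],[0,[0,2.3,-0.5],0],[0,[0,0,0],0],[0,[0,0,0],0]])

```text
t: 11.25
position: [630.1, -35.0, 308.7]
ee_rot: [180.0, 0.0, 94.0]
wrist_force: [0.3, -0.3, 0.9]
width: 0.097
grasp_force: 10.0
```

```bash
python3 knob.py
```

```text
11.25 [630.1 -35.  308.7] [ 0.3 -0.3  0.9] knob [ 660.2 -216.4  117.4] 91
```

Emit:
step_arm(targets=[[0,[0,2.3,-0.6],0],[0,[0,2.3,-0.5],0],[0,[0,2.3,-0.5],0],[0,[0,2.3,-0.5],0],[0,[0,2.3,-0.5],0],[0,[0,2.3,-0.4],0],[0,[0,0,0],0],[0,[0,0,0],0]])

```text
t: 12.3
position: [643.9, -33.8, 311.7]
ee_rot: [180.0, -0.0, 94.0]
wrist_force: [1.4, -1.9, 0.2]
width: 0.101
grasp_force: 10.0
```

```bash
python3 knob.py
```

```text
12.3 [643.9 -33.8 311.7] [ 1.4 -1.9  0.2] knob [ 655.1 -217.3  121.1] 107
```

Emit:
step_arm(targets=[[0,[0,1.2,-0.2],0],[0,[0,1.2,-0.2],0],[0,[0,1.2,-0.2],0],[0,[0,1.2,-0.2],0],[0,[0,1.2,-0.2],0],[0,[0,0,0],0],[0,[0,0,0],0],[0,[0,0,0],0]])

```text
t: 13.35
position: [649.8, -33.3, 312.7]
ee_rot: [180.0, -0.0, 94.0]
wrist_force: [2.3, -1.8, 0.1]
width: 0.1
grasp_force: 10.0
```

```bash
python3 knob.py
```

```text
13.35 [649.8 -33.3 312.7] [ 2.3 -1.8  0.1] knob [ 652.4 -217.2  124.6] 104
```

Emit:
step_arm(targets=[[0,[0,1.2,-0.2],0],[0,[0,1.2,-0.1],0],[0,[0,1.2,-0.2],0],[0,[0,0.6,-0.1],0],[0,[0,0,0],0],[0,[0,0,0],0],[0,[0,0,0],0],[0,[0,0,0],0]])

```text
t: 14.4
position: [653.8, -33.0, 313.3]
ee_rot: [-180.0, -0.0, 94.0]
wrist_force: [-3.2, -1.1, 0.6]
width: 0.102
grasp_force: 10.0
```

```bash
python3 knob.py
```

```text
14.4 [653.8 -33.  313.3] [-3.2 -1.1  0.6] knob [ 641.5 -219.3  132.7] 90
```

Emit:
step_arm(targets=[[0,[0,0.5,0],0],[0,[0,0.5,0],0],[0,[0,0.2,0],0],[0,[0,0,0],0],[0,[0,0,0],0],[0,[0,0,0],0],[0,[0,0,0],0],[0,[0,0,0],0]])

```text
t: 15.45
position: [654.9, -33.0, 313.4]
ee_rot: [-180.0, -0.0, 94.0]
wrist_force: [-6.6, -1.3, 2.9]
width: 0.101
grasp_force: 10.0
```

```bash
python3 knob.py
```

```text
15.45 [654.9 -33.  313.4] [-6.6 -1.3  2.9] knob [ 644.  -219.3  131.3] 94
```

Emit:
step_arm(targets=[[0,[0,-0.8,0.1],0],[0,[0,-0.8,0.1],0],[0,[0,-0.8,0.1],0],[0,[0,-0.8,0.1],0],[0,[0,-0.8,0.1],0],[0,[0,-0.8,0.1],0],[0,[0,0,0],0],[0,[0,0,0],0]])

```text
t: 16.5
position: [650.3, -33.3, 312.7]
ee_rot: [-180.0, -0.0, 94.0]
wrist_force: [-1.9, -0.5, 1.6]
width: 0.097
grasp_force: 10.0
```

```bash
python3 knob.py
```

```text
16.5 [650.3 -33.3 312.7] [-1.9 -0.5  1.6] knob [ 636.4 -219.5  134.7] 105
```

Emit:
step_arm(targets=[[0,[0,-0.8,0.1],0],[0,[0,-0.8,0.1],0],[0,[0,-0.8,0.1],0],[0,[0,-0.8,0.1],0],[0,[0,-0.8,0.2],0],[0,[0,0,0],0],[0,[0,0,0],0],[0,[0,0,0],0]])

```text
t: 17.55
position: [646.2, -33.6, 312.0]
ee_rot: [-180.0, -0.0, 94.0]
wrist_force: [-1.0, -0.3, -1.1]
width: 0.102
grasp_force: 10.0
```

```bash
python3 knob.py
```

```text
17.55 [646.2 -33.6 312. ] [-1.  -0.3 -1.1] knob [ 632.  -218.5  137.1] 98
```

Emit:
step_arm(targets=[[0.3,[0,0,0],0],[0.3,[0,0,0],0],[0.35,[0,0,0],0],[0.35,[0,0,-5],0],[0.35,[0,0,-10],0],[0.35,[0,0,-15],0],[0.35,[0,0,-20],0],[0.35,[0,0,-20],0]])

```text
t: 18.6
position: [646.4, -33.6, 383.9]
ee_rot: [180.0, -0.0, 94.0]
wrist_force: [-0.6, -0.1, 0.4]
width: 0.35
grasp_force: 0.0
```

```bash
python3 knob.py; python3 - <<'E'
from h import *
s=bot.state();print(s["ee_rot"],s["qpos"],s["width"])
f=np.load("last.npz");P=pts("top",f["p"],f["d"])
m=(f["d"]>0)&(P[...,2]>50)&(P[...,2]<90)&(abs(P[...,0]-445)<60)&(abs(P[...,1]-227)<60)
print(cv2.minAreaRect(P[m][:,:2].astype(np.float32)))
E
```

```text
18.6 [646.4 -33.6 383.9] [-0.6 -0.1  0.4] knob [ 632.1 -224.7  138. ] 60
[1.79769979e+02 1.44778069e-02 9.40035969e+01] [ 17.61861023  18.30574078 -27.34726315  80.81671142   8.39787264
  82.65569688  -5.57711247] 0.3540055759416836
((445.5758972167969, 226.374755859375), (27.709091186523438, 60.16816329956055), 57.353416442871094)
```

```bash
python3 - <<'E'
from h import *
plan([445.5,227.5,105],147.6,14)
E
```

```text
[[19.6, -13.1, 20.1], -0.067]
[[20.4, -11.7, 20.1], -0.067]
[[21.2, -10.3, 20.1], -0.067]
[[21.8, -8.9, 20.1], -0.067]
[[22.4, -7.4, 20.1], -0.067]
[[22.8, -5.9, 20.1], -0.067]
[[23.1, -4.4, 20.1], -0.067]
[[23.4, -2.8, 20.1], -0.067]
[[23.5, -1.3, 20.1], -0.067]
[[23.5, 0.3, 20.1], -0.067]
[[23.5, 1.9, 20.1], -0.067]
[[23.3, 3.4, 20.1], -0.067]
[[23.0, 5.0, 20.1], -0.067]
[[22.6, 6.5, 20.1], -0.067]
```

Emit:
step_arm(targets=[[0.35,[19.6,-13.1,0],-0.067],[0.35,[20.4,-11.7,0],-0.067],[0.35,[21.2,-10.3,10],-0.067],[0.5,[21.8,-8.9,20],-0.067],[0.6,[22.4,-7.4,25],-0.067],[0.8,[22.8,-5.9,25],-0.067],[0.8,[23.1,-4.4,25],-0.067],[0.8,[23.4,-2.8,25],-0.067]])

```text
t: 19.65
position: [530.8, 116.1, 252.1]
ee_rot: [179.9, 0.0, 124.8]
wrist_force: [0.7, 0.2, 0.3]
width: 0.799
grasp_force: 0.0
```

Emit:
step_arm(targets=[[0.8,[23.5,-1.3,25],-0.067],[0.8,[23.5,0.3,25],-0.067],[0.8,[23.5,1.9,25],-0.067],[0.8,[23.3,3.4,25],-0.067],[0.8,[23,5,25],-0.067],[0.8,[22.6,6.5,24],-0.067],[0.8,[0,0,0],0],[0.8,[0,0,0],0]])

```text
t: 20.65
position: [445.4, 226.8, 104.0]
ee_rot: [180.0, 0.0, 147.7]
wrist_force: [0.6, 0.3, 0.8]
width: 0.798
grasp_force: 0.0
```

```bash
python3 - <<'E'
from h import *
np.set_printoptions(precision=1,suppress=True)
s=bot.state();print(s["t"],s["position"],s["ee_rot"],s["qpos"],s["width"])
c=cal("wrist");p,d=bot.grab_frame("wrist");P=pts("wrist",p,d,c)
m=(d>0)&(P[...,2]>62)&(P[...,2]<78)&(abs(P[...,0]-445)<50)&(abs(P[...,1]-227)<50)
print(cv2.minAreaRect(P[m][:,:2].astype(np.float32)),m.sum())
plan([445.5,227.5,40],147.6,4)
E
```

```text
20.65 [445.4 226.8 104. ] [180.    0.  147.7] [  1.4  20.9 -42.2 118.   19.   47.7   5.8] 0.7978509905007904
((444.53192138671875, 228.89227294921875), (26.355571746826172, 60.0986328125), 57.966793060302734) 4470
[[0.1, 0.2, 16.0], 0.0]
[[0.1, 0.2, 16.0], 0.0]
[[0.1, 0.2, 16.0], 0.0]
[[0.1, 0.2, 16.0], 0.0]
```

Emit:
step_arm(targets=[[0.8,[1,1,16],0],[0.8,[0.9,0.3,16],0],[0.8,[0,0,16],0],[0.8,[0,0,16],0],[0.2,[0,0,0],0],[0,[0,0,0],0],[0,[0,0,0],0],[0,[0,0,0],0]], squeeze=12)

```text
t: 21.7
position: [443.8, 229.2, 39.5]
ee_rot: [180.0, 0.0, 147.7]
wrist_force: [0.4, 0.5, 0.6]
width: 0.412
grasp_force: 0.0
```

```bash
python3 - <<'E'
from h import *
np.set_printoptions(precision=1,suppress=True)
s=bot.state();print(s["t"],s["position"],s["ee_rot"],s["width"],s["grasp_force"])
p=s["position"]
C=np.array([453.5,-47.8])+140*HX; HY=np.array([-HX[1],HX[0]]); T=C-40*HX+15*HY; print(C,T)
plan([p[0],p[1],155],147.7,4)
print();plan([T[0],T[1],155],184.4,10,[p[0],p[1],155],147.7)
E
```

```text
21.7 [443.8 229.2  39.5] [180.    0.  147.7] 0.41213051551097724 0.0
[593.1 -37. ] [552.  -25.1]
[[0.0, 0.0, -28.9], 0.0]
[[0.0, 0.0, -28.9], 0.0]
[[0.0, 0.0, -28.9], 0.0]
[[0.0, 0.0, -28.9], 0.0]

[[-22.7, -15.7, -0.0], -0.064]
[[-21.7, -17.1, -0.0], -0.064]
[[-20.5, -18.5, -0.0], -0.064]
[[-19.3, -19.8, -0.0], -0.064]
[[-18.0, -21.0, -0.0], -0.064]
[[-16.6, -22.1, -0.0], -0.064]
[[-15.2, -23.1, -0.0], -0.064]
[[-13.7, -24.0, -0.0], -0.064]
[[-12.1, -24.8, -0.0], -0.064]
[[-10.5, -25.6, -0.0], -0.064]
```

Emit:
step_arm(targets=[[0,[0,0,0],0],[0,[0,0,0],0],[0,[0,0,0],0],[0,[0,0,-11],0],[0,[0,0,-26],0],[0,[0,0,-26],0],[0,[0,0,-26],0],[0,[0,0,-26],0]])

```text
t: 22.7
position: [443.4, 229.2, 155.6]
ee_rot: [180.0, 0.0, 147.8]
wrist_force: [-0.2, 0.3, -1.1]
width: 0.274
grasp_force: 12.0
```

Emit:
step_arm(targets=[[0,[-22.7,-15.7,0],-0.064],[0,[-21.7,-17.1,0],-0.064],[0,[-20.5,-18.5,0],-0.064],[0,[-19.3,-19.8,0],-0.064],[0,[-18,-21,0],-0.064],[0,[-16.6,-22.1,0],-0.064],[0,[-15.2,-23.1,0],-0.064],[0,[-13.7,-24,0],-0.064]])

```text
t: 23.7
position: [530.4, 24.9, 154.8]
ee_rot: [180.0, 0.0, 177.2]
wrist_force: [-0.7, 0.9, -0.8]
width: 0.275
grasp_force: 12.0
```

Emit:
step_arm(targets=[[0,[-12.1,-24.8,0],-0.064],[0,[-10.5,-25.6,0],-0.064],[0,[0,0,0],0],[0,[0,0,10],0],[0,[0,0,20],0],[0,[0,0,20],0],[0,[0,0,20],0],[0,[0,0,10],0]])

```text
t: 24.7
position: [551.1, -24.8, 72.3]
ee_rot: [180.0, -0.1, -175.5]
wrist_force: [-0.6, -0.0, -0.8]
width: 0.278
grasp_force: 12.0
```

```bash
python3 - <<'E'
from h import *
s=bot.state();print(s["t"],s["position"],s["ee_rot"],s["width"],s["grasp_force"],s["wrist_force"],s["qpos"])
p,d=bot.grab_frame("scene");cv2.imwrite("pics/s3.png",cv2.resize(p[160:340,220:460,::-1],None,fx=3,fy=3))
E
```

```text
24.7 [551.08485505 -24.79493099  72.25973817] [ 1.79965454e+02 -1.04594273e-01 -1.75547898e+02] 0.27826266430665664 11.999874114990234 [-0.57072211 -0.01629683 -0.77251234] [ 28.68995954  28.34353829 -40.96516753 112.76294816  24.7293567
  47.93225914  68.57456414]
```

View pics/s3.png

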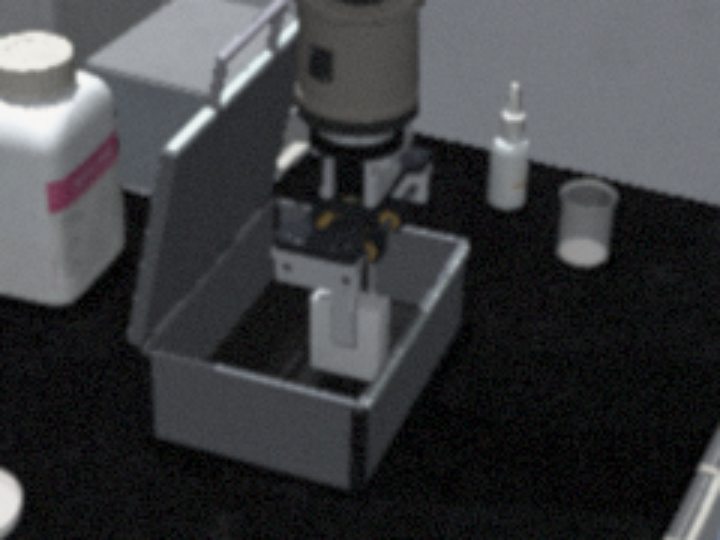

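The crop shows the lid standing open by itself and the carton, at crop (350,330), held upright inside the case front half with clearance to the lid.

Emit:
step_arm(targets=[[0,[0,0,7],0],[0,[0,0,6],0],[0,[0,0,3],0],[0,[0,0,2],0],[0,[0,0,1.5],0],[0,[0,0,0],0],[0,[0,0,0],0],[0,[0,0,0],0]])

```text
t: 25.75
position: [551.9, -25.2, 54.7]
ee_rot: [180.0, 0.0, -175.6]
wrist_force: [0.0, -0.2, -0.9]
width: 0.278
grasp_force: 12.0
```

Emit:
step_arm(targets=[[0,[0,0,1],0],[0,[0,0,1],0],[0,[0,0,0.5],0],[0,[0,0,0],0],[0,[0,0,0],0],[0,[0,0,0],0],[0,[0,0,0],0],[0,[0,0,0],0]])

```text
t: 26.75
position: [551.8, -25.1, 52.3]
ee_rot: [-180.0, -0.0, -175.6]
wrist_force: [-2.7, -1.0, 5.3]
width: 0.275
grasp_force: 12.0
```

Emit:
step_arm(targets=[[0.6,[0,0,0],0],[0.6,[0,0,0],0],[0.6,[0,0,0],0],[0.6,[0,0,-10],0],[0.6,[0,0,-25],0],[0.6,[0,0,-25],0],[0.6,[0,0,-28],0],[0.6,[0,0,-28],0]])

```text
t: 27.75
position: [551.8, -25.0, 169.7]
ee_rot: [180.0, 0.0, -175.6]
wrist_force: [-0.0, -0.2, 0.4]
width: 0.601
grasp_force: 0.0
```

```bash
python3 knob.py; python3 - <<'E'
from h import *
np.set_printoptions(precision=1,suppress=True)
c=cal("wrist");p,d=bot.grab_frame("wrist");P=pts("wrist",p,d,c);s=bot.state();print(s["ee_rot"],s["width"])
m=(d>0)&(P[...,2]>70)&(P[...,2]<89)&(abs(P[...,0]-552)<60)&(abs(P[...,1]+25)<60)
print(cv2.minAreaRect(P[m][:,:2].astype(np.float32)),np.median(P[m],0))
C=np.array([593.1,-37.]);HY=np.array([-HX[1],HX[0]])
A=C-25*HX-192*HY;print(A)
p=s["position"]
plan([*A,165],184.4,5,p,184.4);print();plan([*A,118],94.4,9,[*A,165],184.4)
E
```

```text
27.75 [551.8 -25.  169.7] [-0.  -0.2  0.4] knob [ 631.4 -217.6  137.4] 105
[-179.9    0.2 -175.6] 0.5987315857879533
((538.5228271484375, -21.731548309326172), (88.06488800048828, 120.26256561279297), 4.470034122467041) [537.1 -25.2  82.8]
[ 583.  -230.4]
[[-2.8, -41.4, 1.3], -0.0]
[[-2.8, -41.4, 1.3], -0.0]
[[-2.8, -41.4, 1.3], -0.0]
[[-2.8, -41.4, 1.3], -0.0]
[[-2.8, -41.4, 1.3], -0.0]

[[-0.0, 0.0, 5.2], 0.175]
[[0.0, 0.0, 5.2], 0.175]
[[0.0, 0.0, 5.2], 0.175]
[[0.0, 0.0, 5.2], 0.175]
[[0.0, 0.0, 5.2], 0.175]
[[0.0, 0.0, 5.2], 0.175]
[[0.0, 0.0, 5.2], 0.175]
[[0.0, 0.0, 5.2], 0.175]
[[0.0, 0.0, 5.2], 0.175]
```

Emit:
step_arm(targets=[[0.4,[-2.8,-41.4,0],0],[0.2,[-2.8,-41.4,0],0],[0,[-2.8,-41.4,0],0],[0,[-2.8,-41.4,0],0],[0,[-2.8,-41.4,0],0],[0,[0,0,0],0.143],[0,[0,0,5],0.143],[0,[0,0,5],0.143]])

```text
t: 28.85
position: [581.5, -230.4, 157.7]
ee_rot: [180.0, -0.0, 159.6]
wrist_force: [0.6, 0.0, -0.5]
width: 0.003
grasp_force: 0.0
```

Emit:
step_arm(targets=[[0,[0,0,6],0.143],[0,[0,0,6],0.143],[0,[0,0,6],0.143],[0,[0,0,6],0.143],[0,[0,0,6],0.143],[0,[0,0,6],0.143],[0,[0,0,5],0.143],[0,[0,0,0],0.143]])

```text
t: 29.85
position: [581.3, -230.2, 116.4]
ee_rot: [-179.9, -0.0, 94.0]
wrist_force: [0.3, -0.6, -0.6]
width: 0.006
grasp_force: 0.0
```

```bash
python3 knob.py; python3 - <<'E'
from h import *
np.set_printoptions(precision=1,suppress=True)
s=bot.state();print(s["ee_rot"],s["width"])
p,d=bot.grab_frame("top");cv2.imwrite("pics/t4.png",cv2.resize(p[140:290,300:460,::-1],None,fx=4,fy=4,interpolation=cv2.INTER_CUBIC))
E
```

```text
29.85 [ 581.3 -230.2  116.4] [ 0.3 -0.6 -0.6] knob [nan nan nan] 0
[-180.    -0.    93.6] 0.008791097691180654
  return _methods._mean(a, axis=axis, dtype=dtype,
  ret = um.true_divide(
```

View pics/t4.png

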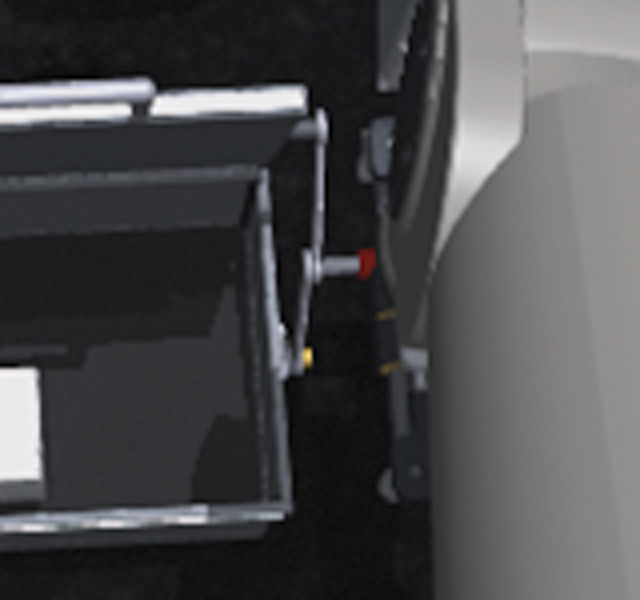

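The crop shows the knob at crop (367,263), the carton standing in the case at (20,430), and the fingers in front of the knob's outer end, clear of the lid.

Emit:
step_arm(targets=[[0,[0,15,0],0],[0,[0,9,0],0],[0,[0,4,0],0],[0,[0,4,0],0],[0,[0,3,1],0],[0,[0,3,1],0],[0,[0,3,1],0],[0,[0,3,1],0]])

```text
t: 30.95
position: [625.5, -227.2, 112.9]
ee_rot: [-180.0, -0.0, 94.3]
wrist_force: [-3.0, -1.0, -2.1]
width: 0.004
grasp_force: 1.5
```

Emit:
step_arm(targets=[[0,[0,2.5,1.5],0],[0,[0,2.5,1.5],0],[0,[0,2.5,2],0],[0,[0,2.5,2],0],[0,[0,2.5,2.2],0],[0,[0,2.5,2.5],0],[0,[0,2.5,2.5],0],[0,[0,2.5,2.5],0]])

```text
t: 31.95
position: [644.3, -225.5, 95.5]
ee_rot: [-179.8, -0.0, 94.3]
wrist_force: [-10.4, 0.0, -4.7]
width: 0.007
grasp_force: 5.0
```

```bash
python3 - <<'E'
from h import *
p,d=bot.grab_frame("top");cv2.imwrite("pics/t5.png",cv2.resize(p[140:290,240:440,::-1],None,fx=4,fy=4,interpolation=cv2.INTER_CUBIC))
P=pts("top",p,d);m=red(p)&(d>0)&(P[...,1]<-150)&(P[...,0]>450);print(P[m].mean(0) if m.any() else 0,m.sum())
E
```

```text
0 0
```

View pics/t5.png

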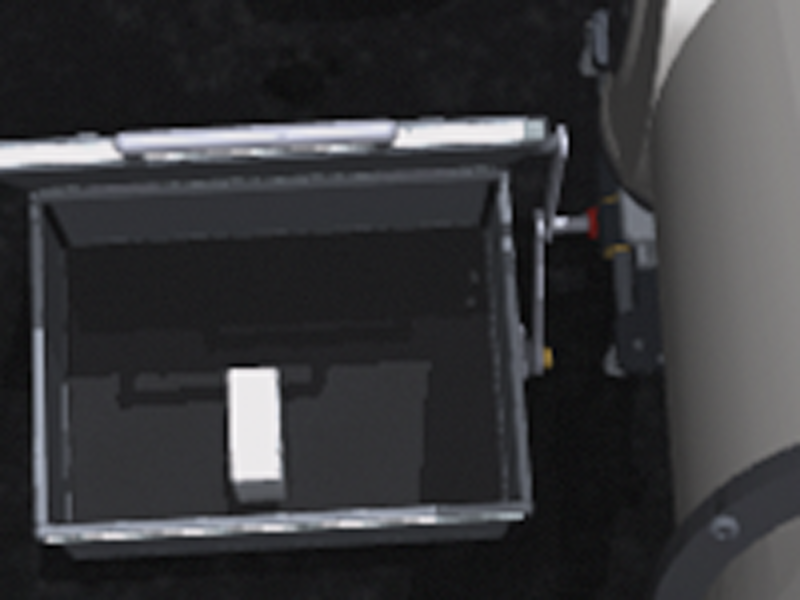

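The knob at crop (594,222) has moved behind the straight line, the lid is a little lower and the carton still stands. One more small push, then back off.

Emit:
step_arm(targets=[[0,[0,1.5,1.5],0],[0,[0,1.5,1.5],0],[0,[0,1,1],0],[0,[0,0,0],0],[0,[0,0,0],0],[0,[0,-5,0],0],[0,[0,-15,0],0],[0,[0,-25,0],0]])

```text
t: 33.0
position: [604.7, -228.5, 92.8]
ee_rot: [179.9, 0.0, 94.3]
wrist_force: [-0.1, -0.5, 0.0]
width: 0.004
grasp_force: 0.0
```

```bash
python3 - <<'E'
from h import *
np.set_printoptions(precision=1,suppress=True)
s=bot.state();print(s["t"],s["position"],s["ee_rot"],s["wrist_force"])
c=cal("top");p,d=bot.grab_frame("top");np.savez("last.npz",p=p,d=d)
P=pts("top",p,d,c);ok=d>0
m=ok&(P[...,2]>280)&(P[...,2]<345)&(abs(P[...,1]+37)<45)&(P[...,0]>560)&(P[...,0]<720)
q=P[m];print(len(q),q.mean(0),q.min(0),q.max(0))
zt=q[:,2].max();t=q[q[:,2]>zt-8];print(t.mean(0),len(t))
m=red(p)&ok&(P[...,1]<-150)&(P[...,0]>450);print("knob",np.median(P[m],0) if m.any() else 0,m.sum())
E
```

```text
33.0 [ 604.7 -228.5   92.8] [179.9   0.   94.3] [-0.1 -0.5  0. ]
316 [610.4 -37.2 315.8] [602.9 -82.  308.6] [619.3   7.1 320.3]
[610.7 -38.  316. ] 298
knob 0 0
```

Emit:
step_arm(targets=[[0,[0,-2,-40],0],[0,[0,0,-45],0],[0,[0,0,-48],0],[0,[0,0,-48],0],[0.2,[0,0,-48],0],[0.35,[0,0,-48],0],[0.35,[10,0,0],0],[0.35,[35,0,0],0]])

```text
t: 34.05
position: [598.9, -185.1, 369.3]
ee_rot: [180.0, 0.0, 94.1]
wrist_force: [0.8, 0.9, -0.9]
width: 0.345
grasp_force: 0.0
```

Emit:
step_arm(targets=[[0.35,[40,0,0],0],[0.35,[40,0,0],0],[0.35,[40,0,0],0],[0.35,[26,0,0],0],[0.35,[0,-2,10],0],[0.35,[0,-2,10],0],[0.35,[0,-2,7],0],[0.35,[0,0,0],0]])

```text
t: 35.05
position: [582.0, -39.7, 341.7]
ee_rot: [-179.9, -0.0, 94.2]
wrist_force: [-0.3, 0.4, 0.1]
width: 0.347
grasp_force: 0.0
```

```bash
python3 - <<'E'
from h import *
np.set_printoptions(precision=1,suppress=True)
s=bot.state();print(s["t"],s["position"],s["ee_rot"],s["wrist_force"],s["width"])
c=cal("wrist");p,d=bot.grab_frame("wrist")
P=pts("wrist",p,d,c);ok=d>0
m=ok&(P[...,2]>303)&(P[...,2]<330)&(abs(P[...,1]+37)<70)&(P[...,0]>580)&(P[...,0]<650)
q=P[m];print(len(q),q.mean(0),q.min(0),q.max(0))
m=red(p)&ok;print("knob",np.median(P[m],0) if m.any() else 0,m.sum())
E
```

```text
35.05 [582.  -39.7 341.7] [-179.9   -0.    94.2] [-0.3  0.4  0.1] 0.34740573057407287
2131 [608.   -3.7 315.1] [601.5 -40.7 303.2] [616.3  26.2 318.2]
knob 0 0
```

Emit:
step_arm(targets=[[0.35,[1,14,0],0],[0.35,[1,14.5,0],0],[0.35,[0,0,12],0],[0.35,[0,0,14],0],[0.35,[0,0,14],0],[0.35,[0,0,0],0],[0,[0,0,0],0],[0,[0,0,0],0]], squeeze=15)

```text
t: 36.1
position: [610.9, -34.7, 303.0]
ee_rot: [179.9, 0.0, 94.3]
wrist_force: [-0.2, -0.0, 0.8]
width: 0.173
grasp_force: 0.0
```

Emit:
step_arm(targets=[[0,[0,0,0],0],[0,[0,0,0],0],[0,[0,0,0],0],[0,[0,0,0],0],[0,[0,0,0],0],[0,[0,0,0],0],[0,[0,0,0],0],[0,[0,0,0],0]])

```text
t: 37.1
position: [610.7, -34.7, 302.8]
ee_rot: [180.0, 0.0, 94.3]
wrist_force: [-1.7, 0.4, 5.8]
width: 0.102
grasp_force: 15.0
```

```bash
python3 - <<'E'
from h import *
np.set_printoptions(precision=1,suppress=True)
arc(1.2,np.linspace(1.2,0,41)[1:])
E
python3 knob.py 2>/dev/null
```

```text
1.17 [0, np.float64(-6.6), np.float64(2.5)]
1.14 [0, np.float64(-6.5), np.float64(2.7)]
1.11 [0, np.float64(-6.4), np.float64(2.8)]
1.08 [0, np.float64(-6.4), np.float64(3.0)]
1.05 [0, np.float64(-6.3), np.float64(3.2)]
1.02 [0, np.float64(-6.2), np.float64(3.4)]
0.99 [0, np.float64(-6.1), np.float64(3.6)]
0.96 [0, np.float64(-6.0), np.float64(3.8)]
0.93 [0, np.float64(-5.8), np.float64(4.0)]
0.9 [0, np.float64(-5.7), np.float64(4.1)]
0.87 [0, np.float64(-5.6), np.float64(4.3)]
0.84 [0, np.float64(-5.5), np.float64(4.5)]
0.81 [0, np.float64(-5.3), np.float64(4.6)]
0.78 [0, np.float64(-5.2), np.float64(4.8)]
0.75 [0, np.float64(-5.0), np.float64(4.9)]
0.72 [0, np.float64(-4.9), np.float64(5.1)]
0.69 [0, np.float64(-4.7), np.float64(5.2)]
0.66 [0, np.float64(-4.6), np.float64(5.4)]
0.63 [0, np.float64(-4.4), np.float64(5.5)]
0.6 [0, np.float64(-4.2), np.float64(5.6)]
0.57 [0, np.float64(-4.1), np.float64(5.8)]
0.54 [0, np.float64(-3.9), np.float64(5.9)]
0.51 [0, np.float64(-3.7), np.float64(6.0)]
0.48 [0, np.float64(-3.5), np.float64(6.1)]
0.45 [0, np.float64(-3.3), np.float64(6.2)]
0.42 [0, np.float64(-3.2), np.float64(6.3)]
0.39 [0, np.float64(-3.0), np.float64(6.4)]
0.36 [0, np.float64(-2.8), np.float64(6.5)]
0.33 [0, np.float64(-2.6), np.float64(6.6)]
0.3 [0, np.float64(-2.4), np.float64(6.6)]
0.27 [0, np.float64(-2.2), np.float64(6.7)]
0.24 [0, np.float64(-2.0), np.float64(6.8)]
0.21 [0, np.float64(-1.8), np.float64(6.8)]
0.18 [0, np.float64(-1.6), np.float64(6.9)]
0.15 [0, np.float64(-1.4), np.float64(6.9)]
0.12 [0, np.float64(-1.2), np.float64(7.0)]
0.09 [0, np.float64(-0.9), np.float64(7.0)]
0.06 [0, np.float64(-0.7), np.float64(7.0)]
0.03 [0, np.float64(-0.5), np.float64(7.0)]
0.0 [0, np.float64(-0.3), np.float64(7.0)]
37.1 [610.7 -34.7 302.8] [-1.7  0.4  5.8] knob [ 663.8 -217.   112.6] 94
```

Emit:
step_arm(targets=[[0,[0,-6.6,2],0],[0,[0,-6.5,2.4],0],[0,[0,-6.4,2.7],0],[0,[0,-6.4,3],0],[0,[0,-6.3,3.2],0],[0,[0,-6.2,3.4],0],[0,[0,-6.1,3.6],0],[0,[0,-6,3.8],0]])

```text
t: 38.15
position: [559.9, -38.5, 278.0]
ee_rot: [-180.0, -0.0, 94.3]
wrist_force: [1.9, -1.0, -0.0]
width: 0.096
grasp_force: 15.0
```

Emit:
step_arm(targets=[[0,[0,-5.8,4],0],[0,[0,-5.7,4.1],0],[0,[0,-5.6,4.3],0],[0,[0,-5.5,4.5],0],[0,[0,-5.3,4.6],0],[0,[0,-5.2,4.8],0],[0,[0,-5,4.9],0],[0,[0,-4.9,5.1],0]])

```text
t: 39.15
position: [517.1, -41.7, 241.7]
ee_rot: [180.0, -0.0, 94.3]
wrist_force: [-0.2, 0.5, 0.4]
width: 0.1
grasp_force: 15.0
```

Emit:
step_arm(targets=[[0,[0,-4.7,5.2],0],[0,[0,-4.6,5.4],0],[0,[0,-4.4,5.5],0],[0,[0,-4.2,5.6],0],[0,[0,-4.1,5.8],0],[0,[0,-3.9,5.9],0],[0,[0,-3.7,6],0],[0,[0,-3.5,6.1],0]])

```text
t: 40.15
position: [484.2, -44.2, 196.1]
ee_rot: [-180.0, -0.0, 94.3]
wrist_force: [-1.4, 0.7, 0.7]
width: 0.095
grasp_force: 15.0
```

Emit:
step_arm(targets=[[0,[0,-3.3,6.2],0],[0,[0,-3.2,6.3],0],[0,[0,-3,6.4],0],[0,[0,-2.8,6.5],0],[0,[0,-2.6,6.6],0],[0,[0,-2.4,6.6],0],[0,[0,-2.2,6.7],0],[0,[0,-2,6.8],0]])

```text
t: 41.15
position: [462.8, -45.8, 143.9]
ee_rot: [-180.0, -0.0, 94.3]
wrist_force: [-0.6, 0.7, 0.3]
width: 0.103
grasp_force: 15.0
```

Emit:
step_arm(targets=[[0,[0,-1.8,6.8],0],[0,[0,-1.6,6.9],0],[0,[0,-1.4,6.9],0],[0,[0,-1.2,7],0],[0,[0,-0.9,7],0],[0,[0,-0.7,7],0],[0,[0,-0.4,5],0],[0,[0,-0.2,3],0]])

```text
t: 42.15
position: [454.7, -46.4, 94.4]
ee_rot: [-180.0, -0.0, 94.3]
wrist_force: [-1.6, 1.2, -0.0]
width: 0.102
grasp_force: 15.0
```

Emit:
step_arm(targets=[[0,[0,-0.1,2],0],[0,[0,0,2],0],[0,[0,0,1.5],0],[0,[0,0,1.5],0],[0,[0,0,1],0],[0,[0,0,0],0],[0,[0,0,0],0],[0,[0,0,0],0]])

```text
t: 43.15
position: [454.5, -46.5, 87.2]
ee_rot: [-180.0, 0.0, 94.3]
wrist_force: [-8.1, 0.6, 13.8]
width: 0.1
grasp_force: 15.0
```

Emit:
step_arm(targets=[[0,[0,0,-0.8],0],[0.33,[0,0,0],0],[0.33,[0,0,0],0],[0.33,[0,0,0],0],[0.33,[0,0,-10],0],[0.33,[0,0,-25],0],[0.33,[0,0,-35],0],[0.33,[0,0,-45],0]])

```text
t: 44.15
position: [454.3, -46.2, 204.0]
ee_rot: [-180.0, -0.0, 94.3]
wrist_force: [0.3, 0.6, -0.1]
width: 0.328
grasp_force: 0.0
```

```bash
python3 - <<'E'
from h import *
np.set_printoptions(precision=1,suppress=True)
s=bot.state();print(s["t"],s["position"],s["wrist_force"],s["width"])
c=cal("wrist");p,d=bot.grab_frame("wrist");P=pts("wrist",p,d,c)
m=(d>0)&(P[...,2]>85)&(P[...,2]<120)&(abs(P[...,1]+49)<35)&(abs(P[...,0]-453)<15);q=P[m]
print(q.mean(0),np.percentile(q[:,2],90))
p,d=bot.grab_frame("scene");cv2.imwrite("pics/s6.png",cv2.resize(p[160:400,120:440,::-1],None,fx=2.4,fy=2.4))
E
```

```text
44.15 [454.3 -46.2 204. ] [ 0.3  0.6 -0.1] 0.328209325932657
[453.8 -47.8 100.2] 101.71148376173623
```

View pics/s6.png

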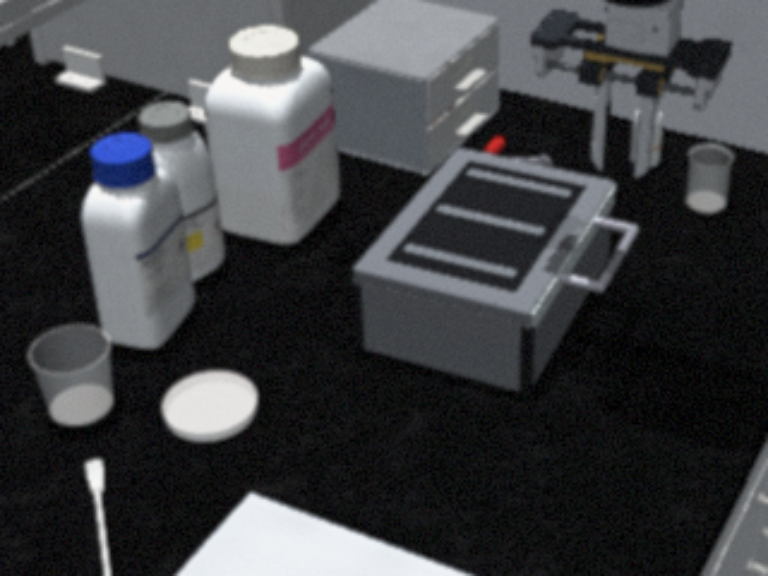

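The crop shows the lid level and shut at (490,230), the stay folded with its red knob at (495,147), the beaker and dish undisturbed, and the gripper clear. The handle is back at its shut height (bar top at 101.7 mm).

```bash
python3 -c "
from plant import bot
print(bot.hand_in())"
```

```text
the job is handed in; nothing more can be done
None
```

The job is handed in at about 44 s: the carton stands upright in the case, the stay is folded, the lid is fully shut, and I moved none of the beaker, dropper bottle or petri dish.

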